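# Demould resin test bars with a drift

### The arm

A 6-joint arm with a two-finger parallel gripper is mounted at the origin on a cart in front of the work surface, level with it; the furniture and walls round the work are solid. World frame = base frame: x ahead of the robot, y to its left, z up, the work surface at z = 0. Lengths are in m, angles in rad, forces in N, time in s.
With the tool pointing down it reaches from about 0.3 to 0.85 m from the base axis. Payload 5.4 kg.
Tool frame: the origin (TCP) lies where the fingers leave the gripper's body, on its centre line; the fingertips stand 73 mm ahead of it and the grasp point (between the pads) lies manip.tcp_to_grasp ahead of it (manip.tcp_to_grasp is the distance from the TCP to the grasp point, in m); x points along the fingers, y is the direction in which the jaws open and shut, and the axes are right-handed (so a half turn about x gives the same grasp; the last joint's range is limited). The gripper opens to 85 mm and grips with 20 to 120 N. Pads are 22 mm wide; open, the fingers measure 114 mm over their backs; the gripper's body (76 mm by 85 mm) begins 54 mm behind the grasp point. The pads swing forward as they close: fully open they stand 13 mm farther back than shut.
Start: joints at [-1.316, 0.158, 1.597, -0, 1.386, -0.21], TCP at [0.258, -0.514, 0.304] pointing down, gripper open.
Joint ranges: [-2.91, 2.91], [-0.94, 2.29], [0.18, 2.7], [-1.29, 4.43], [0.17, 2.64], [-3, 3]. Speed limits (rad/s): [2.57, 2.57, 3.14, 3.14, 3.14, 3.14].

### API

Orientations are given as a unit quaternion [w, x, y, z].
In Python, from rig import manip gives the robot as it stands.
- The arm moves only by the tool jog_arm, never from a script. Its argument "series" is a list of rows, each an object with "delta_pos": the shift along the world's x, y, z in m, a list of three; "rot": the turn, a rotation vector about the world's x, y, z in rad, a list of three; "grip": the opening, from 0 (shut) to 1 (fully open). A call has 1 to 12 rows; each row is the pose to reach, as a shift and turn from the pose measured when the call began; what a row does not reach only later rows make up. A row lasts 1/8 s, in which the tool goes at most 62.5 mm and 10.7 degrees, less where a joint would pass 70% of its speed; a pose out of reach is approached as far as the arm can. A call with a gripper value outside its range is refused whole. The fingers move at their own pace and stop on an object; the grip force is fixed at half the most. Time passes only in rows, so rows that repeat a pose let the fingers close. It gives the time, the measured TCP pose, the force and the opening at its end, in the units of the state.
- manip.state(): the state, without advancing time (a new reading comes with each control period).
- manip.snapshot(name): name is "scene" or "top"; returns a dict with "frame" (384x512x3 uint8, blue, green, red), "z_map" (384x512 float32, m along the optical axis (not along the pixel's ray), 0 where there is no reading), "fx", "fy", "cx", "cy" (pixels), "pose" (4x4, takes a point from camera to world coordinates). Camera axes: x right, y down, z forward; pixel columns grow to the right and rows downward; lengths in m; the calibration is good to about 2 mm. A picture is of the moment at which its call begins.
- manip.job_done(): hands the job in, once; it reports no verdict.
The state is a dict: "time_s": time; "joint_pos": joint angles; "joint_vel": joint speeds; "effort": joint torques, N m; "tool_pos": TCP position; "tool_rot": TCP orientation; "contact_force": force on the tool from outside, world axes, zero at the start; "wrist_torque": the same for the moment, N m; "finger_gap": opening from 0.0 (shut) to 1.0 (fully open).
Only numpy, scipy, OpenCV 4.12 (cv2) and the standard library are available. Lean on these libraries where they do the work, as an engineer would, in place of code of your own. Each camera call takes 0.05 s, during which the arm holds its last target. There are 200 camera calls.

### The job

Demould the cured test bars: pull the blue front of the mould all the way down, and from behind drive every bar out through the front with the red-handled drift, pushing through the knock-out holes until the bars lie fully out on the lowered front; do not pull bars out of the cavities with the gripper. Lay all the bars flat, side by side and not stacked, in the blue tray, put the drift back flat on the grey mat, and push the mould's front fully shut again. Leave the lens can and the dropper bottle alone.

Things in the scene. Friction and masses are not known exactly. Their poses are not given: they have to be found in the camera images.
- mould: fixed bench mould: aluminium block 76 x 212 mm, 100 mm high, with a 10 mm steel back plate, on a foot plate 110 x 236 x 10 mm. Origin at its underside; z up, -x is the front (blue drop front), +x the back. Three square cavities run along x, mouths at x = -40 mm, ends at the back plate (x = 36 to 46 mm); their axes lie at y = -64, 0 and +64 mm, z = 52 mm.
- mid_mouth (a point): centre of the middle cavity's mouth, mould x = -40, y = 0, z = 52 mm. Cavities are 34 mm wide, floor at z = 36 mm. A sprung pad holds each bar tight: sliding it takes 8 to 15 N. Bars start with centre at mould x = -1 mm, rear end at 35 mm; one is fully out when its rear end is past the mouth (centre beyond x = -76 mm), lying on the lowered front.
- mid_knockout (a point): outer end of the middle knock-out hole in the back plate, at mould x = 46, y = 0, z = 52 mm. Each cavity has such a 26 mm hole on its axis (y = -64, 0, +64 mm).
- drop_front (a joint): hinge of the blue drop front, rad: 0 = shut (upright), 1.57 = fully down (a level shelf, upper face at mould z = 35 mm, 1 mm below the cavity floors, reaching 92 mm out from the mould's face). Starts shut or a little ajar. Stiff: stays where it is left, 3 to 4 N at the handle moves it. 200 mm wide, 8 mm thick.
- front_hinge (a point): point on the hinge line, at mould x = -40, y = 0, z = 35 mm; the hinge runs along mould y; the top of the front swings to -x (and down) as it opens.
- drop_handle (a point): middle of the yellow handle bar of the drop front: a round bar, 12 mm thick, along mould y, free over 100 mm between two posts, 124 mm from the hinge and 4 mm outward of it (toward -x when shut, downward when open); 26 mm clear space between the bar and the edge of the front. 159 mm above the bench when shut, 31 mm when fully down.
- bar_a: one of three cured resin test bars, orange, square section 32 x 32 mm with 72 mm length, 0.1 kg. Origin at the centre of its underside, x along its length, z up. Starts tight in the cavity at mould y = -64 mm. Two or three of the three bars are present; an absent one is not reported.
- bar_b: one of three cured resin test bars, green, square section 32 x 32 mm with 72 mm length, 0.1 kg. Origin at the centre of its underside, x along its length, z up. Starts tight in the middle cavity (mould y = 0). Two or three of the three bars are present; an absent one is not reported.
- bar_c: one of three cured resin test bars, white, square section 32 x 32 mm with 72 mm length, 0.1 kg. Origin at the centre of its underside, x along its length, z up. Starts tight in the cavity at mould y = +64 mm. Two or three of the three bars are present; an absent one is not reported.
- bar_a_center (a point): centre of bar_a (16 mm above its origin)
- bar_b_center (a point): centre of bar_b (16 mm above its origin)
- bar_c_center (a point): centre of bar_c (16 mm above its origin)
- drift: loose drift (push rod), 0.2 kg: red handle 70 mm long with a square 30 x 30 mm section, and a steel rod 14 mm thick that sticks out 125 mm from its front. Origin at the underside of the middle of the handle; x points along the rod to its tip, z up when lying flat. It starts lying on the mat (if knocked it may roll onto another side).
- drift_grip (a point): middle of the drift's handle, on its axis (15 mm above its origin)
- drift_tip (a point): end of the drift's rod, on its axis, 160 mm ahead of drift_grip along the drift's x
- mat: flat light grey mat, fixed, 230 (x) x 110 (y) x 4 mm, origin at the centre of its underside
- tray: blue open tray, fixed, 115 (x) x 170 (y) x 20 mm outside, walls about 4 mm, floor 5 mm thick, origin at the centre of its underside
- objective_can: grey lens can with black cap, 36 mm wide, 57 mm high; leave alone
- dropper_bottle: amber dropper bottle 33 mm wide, 102 mm high; leave alone

How it is judged:
On the way, in this order (a step that is already met when the one before it is completed fails the run):
1. the mould's front is fully down (value of joint drop_front above 1.47 rad), for 0.2 s.
2. every bar is fully out of the mould through the front (x of each of bar_a_center, bar_b_center, bar_c_center in the frame of mould below -0.072 m), for 0.2 s.
3. every bar lies in the tray (x of bar_a_center in the frame of tray between -0.045 and 0.045 m and y of bar_a_center in the frame of tray between -0.075 and 0.075 m and z of bar_a_center in the frame of tray between 0.012 and 0.028 m and angle between bar_a's own x axis and vertical between 1.45 and 1.69 rad and linear speed of each of bar_a, bar_b, bar_c below 0.02 m/s and x of bar_b_center in the frame of tray between -0.045 and 0.045 m and y of bar_b_center in the frame of tray between -0.075 and 0.075 m and z of bar_b_center in the frame of tray between 0.012 and 0.028 m and angle between bar_b's own x axis and vertical between 1.45 and 1.69 rad and x of bar_c_center in the frame of tray between -0.045 and 0.045 m and y of bar_c_center in the frame of tray between -0.075 and 0.075 m and z of bar_c_center in the frame of tray between 0.012 and 0.028 m and angle between bar_c's own x axis and vertical between 1.45 and 1.69 rad), for 0.2 s.
At the end, for the whole second after the job is handed in: Every bar lies flat (0.12 rad) and still on the tray floor, none stacked, its centre within 45 mm of the tray's centre along tray x and 75 mm along y; the front is shut (below 0.06 rad); the drift lies flat on the mat, handle middle over it, tip at most 10 mm past its edge (all of step 3 and value of joint drop_front below 0.06 rad and x of drift_grip in the frame of mat between -0.115 and 0.115 m and y of drift_grip in the frame of mat between -0.055 and 0.055 m and height (world z) of drift_grip below 0.026 m and height (world z) of drift_tip below 0.03 m and x of drift_tip in the frame of mat between -0.125 and 0.125 m and y of drift_tip in the frame of mat between -0.065 and 0.065 m and linear speed of drift below 0.02 m/s); the robot touches nothing.
It fails at once if a bar is pulled at with the fingers while still in its cavity ((contact force between the fingers and bar_a above 1 N and x of bar_a_center in the frame of mould above -0.055 m and horizontal distance between bar_a_center and mould below 0.1 m and height (world z) of bar_a_center below 0.062 m) or (contact force between the fingers and bar_b above 1 N and x of bar_b_center in the frame of mould above -0.055 m and horizontal distance between bar_b_center and mould below 0.1 m and height (world z) of bar_b_center below 0.062 m) or (contact force between the fingers and bar_c above 1 N and x of bar_c_center in the frame of mould above -0.055 m and horizontal distance between bar_c_center and mould below 0.1 m and height (world z) of bar_c_center below 0.062 m)).
It fails at once if objective_can knocked or moved (distance of objective_can from where it was at the start of the episode above 0.03 m or angle between objective_can's own z axis and vertical above 0.5 rad).
It fails at once if dropper_bottle knocked or moved (distance of dropper_bottle from where it was at the start of the episode above 0.03 m or angle between dropper_bottle's own z axis and vertical above 0.5 rad).
Of bar_a, bar_b, bar_c only 2 to 3 are there at a start; the rules pass over those that are not, and their reading is None.
At some moment in a run one of drift may be knocked a few centimetres aside while the robot is not near it.
Once in a run the grip may slacken for a moment while it holds something.
It also fails if it takes over 210 s, if anything falls off the work surface, if the arm or the gripper's body presses on something with over 40 N, if the wrist force passes 120 N, or if a joint passes its speed limit or range.

## Working session

There is one attempt and no reset: what is moved stays moved. The work goes in short steps, Python scripts to look and compute and a tool call to move; the robot and the scene stay as the last step left them, time stands still between calls to the robot, and variables do not carry over. Pictures are saved under pics/ and viewed, about 12 in all and at most 16, crops included, and the job is handed in when it is done.

Besides the shell and the picture viewer there is one more tool, called after ">>>" as name([rows], argument=value, ...), one row to a line, values as JSON. jog_arm: Moves the arm, as the interface text tells. Its arguments: {"type":"object","properties":{"series":{"type":"array","items":{"type":"object","properties":{"delta_pos":{"type":"array","items":{"type":"number"}},"rot":{"type":"array","items":{"type":"number"}},"grip":{"type":"number"}}}}},"required":["series"]}

```bash
ls; mkdir -p pics; python3 - <<'E'
from rig import manip
import cv2,numpy as np
print(manip.tcp_to_grasp, manip.state())
for n in("scene","top"):
    s=manip.snapshot(n); cv2.imwrite(f"pics/{n}0.png",s["frame"]); np.savez(f"{n}0.npz",**s)
    print(n,s["fx"],s["fy"],s["cx"],s["cy"],np.round(s["pose"],3).tolist())
a=cv2.imread("pics/scene0.png");b=cv2.imread("pics/top0.png")
E
```

```text
pics
0.0539 {'time_s': 0.0, 'joint_pos': array([-1.31607448e+00,  1.59061710e-01,  1.59828199e+00, -4.09040485e-05,
        1.38615617e+00, -2.10102836e-01]), 'joint_vel': array([ 1.52269826e-03, -9.68109612e-04,  8.90597276e-04, -5.95016486e-05,
       -9.14722619e-05, -8.76625552e-04]), 'effort': array([ 1.23419474e-05, -3.96008599e+01, -3.31426048e+01, -2.49922214e-04,
        8.39557964e-03, -2.89649563e-06]), 'tool_pos': array([ 0.25760164, -0.51353682,  0.30288472]), 'tool_rot': array([-0.16219355, -0.68806505, -0.16354119,  0.68812355]), 'contact_force': array([ 0.77254613, -0.17512966, -0.7729018 ]), 'wrist_torque': array([-0.0023981 , -0.02315922,  0.02793822]), 'finger_gap': 0.9967959335155494}
scene 495.9352133030259 495.9352133030259 257.92393038413474 179.0574676388312 [[0.736, -0.325, 0.594, -0.322], [-0.677, -0.337, 0.655, -1.024], [-0.013, -0.884, -0.468, 0.834], [0.0, 0.0, 0.0, 1.0]]
top 404.19607592804914 404.19607592804914 250.8504811778118 189.44744543684726 [[0.01, -0.985, 0.174, 0.392], [-1.0, -0.013, -0.014, 0.011], [0.016, -0.174, -0.985, 1.295], [0.0, 0.0, 0.0, 1.0]]
```

View pics/scene0.png

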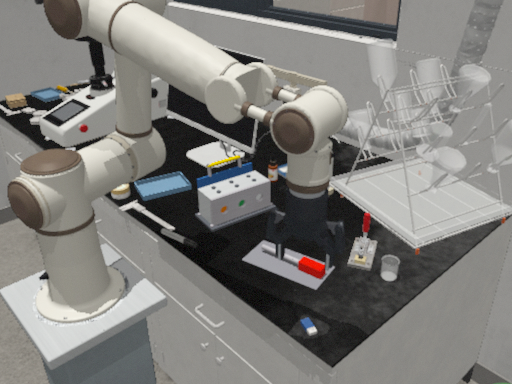

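View pics/top0.png

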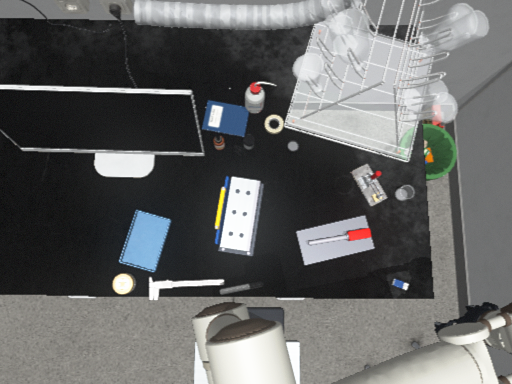

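The mould sits mid-table with its front (yellow handle) facing +y. The drift is on the mat at about (340,237) in the top view, with its rod pointing +y. The tray is at (145,240).

```bash
cat > h.py <<'E'
from rig import manip
import cv2,numpy as np
from scipy.spatial.transform import Rotation as R
def snap(n,save=None):
    s=manip.snapshot(n)
    if save: cv2.imwrite(f"pics/{save}.png",s["frame"])
    return s
def world(s):
    h,w=s["z_map"].shape; v,u=np.mgrid[:h,:w]; z=s["z_map"]
    P=np.stack([(u-s["cx"])/s["fx"]*z,(v-s["cy"])/s["fy"]*z,z,np.ones_like(z)],-1)@np.array(s["pose"]).T
    P=P[...,:3]; P[z==0]=np.nan; return P
HSV={"yellow":((22,120,120),(35,255,255)),"red":((0,170,120),(4,255,255)),"blue":((95,100,50),(125,255,255)),
 "orange":((6,150,120),(20,255,255)),"green":((45,80,60),(85,255,255))}
def mask(s,c):
    return cv2.inRange(cv2.cvtColor(s["frame"],cv2.COLOR_BGR2HSV),*HSV[c])>0
def rect(pts):
    """minAreaRect in xy: centre, long side, short side, yaw of long axis (deg)"""
    (c,(a,b),t)=cv2.minAreaRect(pts[:,:2].astype(np.float32)*1000)
    if a<b: a,b,t=b,a,t+90
    return np.round(c,1),round(a,1),round(b,1),round((t+90)%180-90,1),np.round(np.median(pts[:,2])*1000,1),len(pts)
def box(P,lo,hi): return np.all((P>lo)&(P<hi),-1)
def tool():
    t=manip.state(); q=t["tool_rot"]; m=R.from_quat(np.r_[q[1:],q[0]]).as_matrix()
    print("t",round(t["time_s"],2),"tcp",np.round(t["tool_pos"],4),"x",np.round(m[:,0],3),"y",np.round(m[:,1],3),"F",np.round(t["contact_force"],1),"gap",round(t["finger_gap"],3),"q",np.round(t["joint_pos"],2))
    return m
E
python3 - <<'E'
from h import *
tool()
s=dict(np.load("top0.npz")); P=world(s); v,u=np.mgrid[:384,:512]
def reg(u0,v0,u1,v1): return (u>=u0)&(u<=u1)&(v>=v0)&(v<=v1)
def show(n,m): print(n,rect(P[m]) if m.sum()>5 else m.sum())
M=reg(205,165,275,265)
show("mouldtop",M&(P[...,2]>.09)&(P[...,2]<.125)&~mask(s,"yellow")&~mask(s,"blue"))
for z in(.05,.07,.09,.1,.11,.12,.14):print(z,(M&(P[...,2]>z)&(P[...,2]<z+.01)).sum())
show("foot",M&(P[...,2]>.005)&(P[...,2]<.02))
show("yellow",M&mask(s,"yellow"))
show("bluefront",M&mask(s,"blue"))
D=reg(290,205,380,270)
show("red",D&mask(s,"red")); show("redtop",D&mask(s,"red")&(P[...,2]>.025))
show("mat",D&(P[...,2]>.001)&(P[...,2]<.01)&(s["frame"].min(-1)>90))
show("rod",D&(P[...,2]>.014)&~mask(s,"red")&(s["frame"].min(-1)>60))
show("tray",reg(110,200,180,280)&mask(s,"blue"))
show("trayrim",reg(110,200,180,280)&mask(s,"blue")&(P[...,2]>.014))
for c in((219,143),(249,142),(293,146),(255,98)): print(c,np.round(P[c[1],c[0]],3))
f=cv2.imread("pics/scene0.png")[140:300,150:350]
cv2.imwrite("pics/c1.png",cv2.resize(f,None,fx=4,fy=3.75,interpolation=2)[:600,:800])
E
```

```text
t 0.1 tcp [ 0.2576 -0.5136  0.303 ] x [-0.     0.002 -1.   ] y [ 0.448 -0.894 -0.002] F [-0.2 -0.4 -0.2] gap 0.998 q [-1.32  0.16  1.6   0.    1.39 -0.21]
mouldtop (array([532.5,  30.7]), 212.5, 94.8, -8.2, np.float64(101.3), 2071)
0.05 2
0.07 30
0.09 646
0.1 1475
0.11 35
0.12 123
0.14 2
foot (array([539.7,  26.7]), 321.8, 227.6, 0.6, np.float64(8.7), 713)
yellow (array([540. ,  83.1]), 111.1, 11.7, -8.1, np.float64(nan), 170)
bluefront (array([552.3,  81.8]), 225.1, 23.3, -7.7, np.float64(nan), 208)
red (array([ 479.6, -352.4]), 82.0, 27.5, -80.0, np.float64(34.8), 199)
redtop (array([ 478.4, -345.6]), 68.2, 27.5, -80.0, np.float64(34.9), 192)
mat (array([ 477.6, -291.2]), 267.5, 134.3, -75.7, np.float64(5.2), 1890)
rod (array([ 453.4, -282.8]), 189.6, 72.9, -85.1, np.float64(26.1), 212)
tray (array([454.2, 324.8]), 172.8, 120.8, -15.6, np.float64(nan), 1937)
trayrim (array([452., 323.]), 169.2, 116.1, -15.0, np.float64(19.4), 195)
(219, 143) [0.756 0.095 0.067]
(249, 142) [0.764 0.001 0.054]
(293, 146) [ 0.758 -0.142  0.037]
(255, 98) [ 0.891 -0.016  0.106]
```

View pics/c1.png

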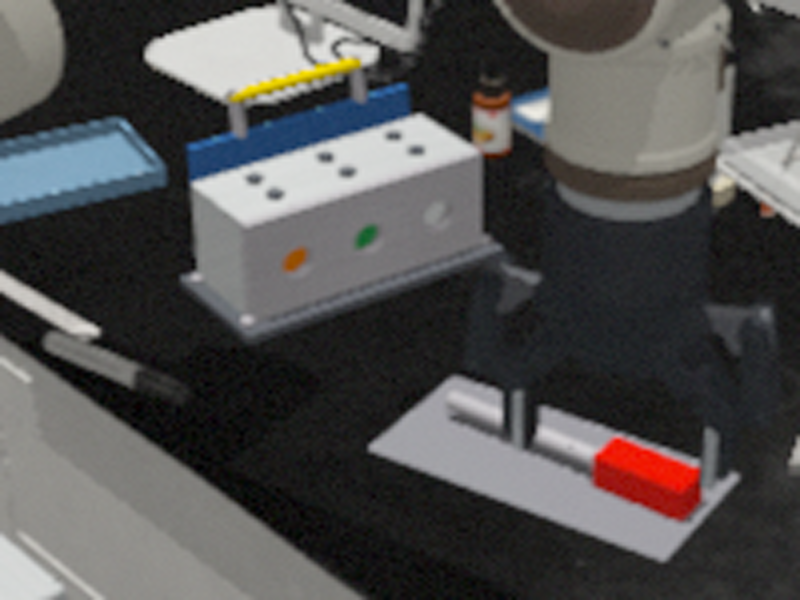

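All three bars look present (orange, green, white through the holes), and the front is slightly ajar. I'll refine the handle, the holes and the drift by ray casting.

```bash
cat >> h.py <<'E'
def ray(s,u,v):
    T=np.array(s["pose"]); d=T[:3,:3]@np.array([(u-s["cx"])/s["fx"],(v-s["cy"])/s["fy"],1]); return T[:3,3],d
def onz(s,uv,z):
    out=[]
    for u,v in uv:
        o,d=ray(s,u,v); out.append(o+d*(z-o[2])/d[2])
    return np.array(out)
def onplane(s,u,v,p,n):
    o,d=ray(s,u,v); return o+d*((p-o)@n)/(d@n)
def pix(m): v,u=np.nonzero(m); return np.c_[u,v]
def win(m,u0,v0,u1,v1):
    o=np.zeros_like(m); o[v0:v1+1,u0:u1+1]=m[v0:v1+1,u0:u1+1]; return o
def both(sa,ua,sb,ub):
    A=[];B=[]
    for s,(u,v) in((sa,ua),(sb,ub)):
        o,d=ray(s,u,v); d/=np.linalg.norm(d); Q=np.eye(3)-np.outer(d,d); A.append(Q);B.append(Q@o)
    return np.linalg.lstsq(np.vstack(A),np.hstack(B),rcond=None)[0]
E
python3 - <<'E'
from h import *
t=dict(np.load("top0.npz")); s=dict(np.load("scene0.npz"))
yt=pix(win(mask(t,"yellow"),205,165,235,265)); ys=pix(win(mask(s,"yellow"),195,145,250,175))
def mid(p): return np.array(cv2.minAreaRect(p.astype(np.float32))[0])
h=both(t,mid(yt),s,mid(ys)); print("handle tri",h, "rect",rect(onz(t,yt,h[2])))
rt=pix(win(mask(t,"red"),330,215,380,260)); print("drift handle z=.034",rect(onz(t,rt,.034)))
# block top white at z~.1
P=world(t); w=(t["frame"].min(-1)>120); m=win(w,215,170,270,260)
print("block", rect(onz(t,pix(m&(P[...,2]>.085)),.10)))
y=np.array([.990,-.141,0]); x=np.array([-.141,-.990,0]); o=np.array([.5324,.0297,0])
for c in("orange","green"):
    pp=pix(win(mask(s,c),205,185,270,215)); 
    for X in(.035,.046):
        q=np.array([onplane(s,u,v,o+x*X,x) for u,v in pp])-o
        print(c,len(pp),X,"y",np.round([ (q@y).min(),(q@y).max()],4),"z",np.round([q[:,2].min(),q[:,2].max()],4))
# rod pixels in top
g=t["frame"].astype(int); mm=win(mask(t,"red"),330,215,380,260)
sub=win(g.min(-1)>215,302,225,352,255); print("rod",rect(onz(t,pix(sub),.023)))
gg=cv2.medianBlur(t["frame"],3); mt=win((gg.min(-1)>110),290,205,380,270)|mm; print("mat",rect(onz(t,pix(mt),.004)))
E
```

```text
handle tri [0.53739634 0.08359442 0.15932086] rect (array([538.7,  83. ]), 108.0, 13.5, -8.6, np.float64(159.3), 170)
drift handle z=.034 (array([ 478.7, -347.4]), 70.8, 27.4, -80.1, np.float64(34.0), 199)
block (array([533.2,  37.9]), 212.3, 109.3, -8.2, np.float64(100.0), 2047)
orange 20 0.035 y [-0.0704 -0.0556] z [0.0423 0.0572]
orange 20 0.046 y [-0.0765 -0.0618] z [0.05   0.0648]
green 19 0.035 y [-0.0056  0.0096] z [0.042  0.0573]
green 19 0.046 y [-0.0123  0.0027] z [0.0497 0.0649]
rod (array([ 459.6, -249.4]), 112.3, 5.1, -80.0, np.float64(23.0), 64)
mat (array([ 478.3, -289.1]), 262.0, 135.6, -76.1, np.float64(4.0), 2457)
```

>>> jog_arm([
  {"delta_pos":[0.023,0.05,0],"rot":[0,0,-0.08],"grip":1},
  {"delta_pos":[0.047,0.1,0],"rot":[0,0,-0.16],"grip":1},
  {"delta_pos":[0.07,0.15,0],"rot":[0,0,-0.24],"grip":1},
  {"delta_pos":[0.094,0.2,0],"rot":[0,0,-0.32],"grip":1},
  {"delta_pos":[0.118,0.25,0],"rot":[0,0,-0.4],"grip":1},
  {"delta_pos":[0.141,0.3,0],"rot":[0,0,-0.5],"grip":1},
  {"delta_pos":[0.165,0.35,0],"rot":[0,0,-0.6],"grip":1},
  {"delta_pos":[0.188,0.4,0],"rot":[0,0,-0.606],"grip":1},
  {"delta_pos":[0.212,0.45,0],"rot":[0,0,-0.606],"grip":1},
  {"delta_pos":[0.235,0.5,0],"rot":[0,0,-0.606],"grip":1},
  {"delta_pos":[0.26,0.55,0],"rot":[0,0,-0.606],"grip":1},
  {"delta_pos":[0.2807,0.5966,0],"rot":[0,0,-0.606],"grip":1},
])

```text
time_s: 1.6
tool_pos: [0.5387, 0.085, 0.3026]
tool_rot: [0.05, -0.705, 0.049, 0.705]
contact_force: [0.7, -0.6, -1.7]
finger_gap: 0.998
```

>>> jog_arm([
  {"delta_pos":[0,-0.002,-0.03],"rot":[0,0,0],"grip":1},
  {"delta_pos":[0,-0.002,-0.06],"rot":[0,0,0],"grip":1},
  {"delta_pos":[0,-0.002,-0.091],"rot":[0,0,0],"grip":1},
  {"delta_pos":[0,-0.002,-0.091],"rot":[0,0,0],"grip":1},
  {"delta_pos":[0,-0.002,-0.091],"rot":[0,0,0],"grip":0},
  {"delta_pos":[0,-0.002,-0.091],"rot":[0,0,0],"grip":0},
  {"delta_pos":[0,-0.002,-0.091],"rot":[0,0,0],"grip":0},
  {"delta_pos":[0,-0.002,-0.091],"rot":[0,0,0],"grip":0},
  {"delta_pos":[0,-0.002,-0.091],"rot":[0,0,0],"grip":0},
  {"delta_pos":[0,-0.002,-0.091],"rot":[0,0,0],"grip":0},
])

```text
time_s: 2.85
tool_pos: [0.539, 0.083, 0.2123]
tool_rot: [-0.05, 0.706, -0.049, -0.705]
contact_force: [-2.0, -0.4, 6.2]
finger_gap: 0.119
```

```bash
python3 - <<'E'
from h import *
tool()
f=snap("scene")["frame"][100:260,150:350]; cv2.imwrite("pics/c2.png",cv2.resize(f,None,fx=3,fy=3))
th0=.078; a=np.linspace(th0,1.6,12)[1:]
p=lambda t:np.array([.124*np.sin(t)+.004*np.cos(t),.124*np.cos(t)-.004*np.sin(t)])
for t in a:
    d=p(t)-p(th0); print(round(t,2),np.round([.141*d[0],.990*d[0],d[1]],3))
E
```

```text
t 2.85 tcp [0.539  0.083  0.2123] x [ 0.001  0.002 -1.   ] y [-0.14  -0.99  -0.002] F [-2.  -0.4  6.2] gap 0.119 q [-0.07  0.17  1.77  0.    1.2   1.64]
0.22 [ 0.002  0.017 -0.003]
0.35 [ 0.005  0.033 -0.008]
0.49 [ 0.007  0.048 -0.016]
0.63 [ 0.009  0.062 -0.026]
0.77 [ 0.011  0.075 -0.037]
0.91 [ 0.012  0.086 -0.05 ]
1.05 [ 0.013  0.095 -0.065]
1.18 [ 0.014  0.102 -0.08 ]
1.32 [ 0.015  0.106 -0.097]
1.46 [ 0.016  0.109 -0.114]
1.6 [ 0.016  0.109 -0.131]
```

View pics/c2.png

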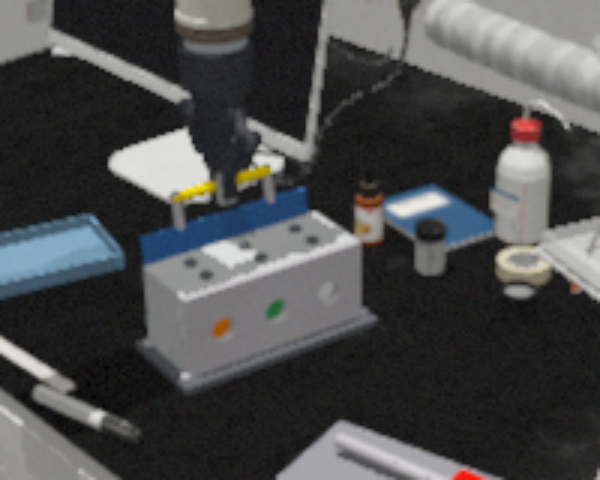

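The fingers hold the handle bar (gap about 10 mm). I'll swing the front down along the arc.

>>> jog_arm([
  {"delta_pos":[0.002,0.017,-0.003],"rot":[0,0,0],"grip":0},
  {"delta_pos":[0.005,0.033,-0.008],"rot":[0,0,0],"grip":0},
  {"delta_pos":[0.007,0.048,-0.016],"rot":[0,0,0],"grip":0},
  {"delta_pos":[0.009,0.062,-0.026],"rot":[0,0,0],"grip":0},
  {"delta_pos":[0.011,0.075,-0.037],"rot":[0,0,0],"grip":0},
  {"delta_pos":[0.012,0.086,-0.05],"rot":[0,0,0],"grip":0},
  {"delta_pos":[0.013,0.095,-0.065],"rot":[0,0,0],"grip":0},
  {"delta_pos":[0.014,0.102,-0.08],"rot":[0,0,0],"grip":0},
  {"delta_pos":[0.015,0.106,-0.097],"rot":[0,0,0],"grip":0},
  {"delta_pos":[0.016,0.109,-0.114],"rot":[0,0,0],"grip":0},
  {"delta_pos":[0.016,0.109,-0.13],"rot":[0,0,0],"grip":0},
  {"delta_pos":[0.016,0.109,-0.13],"rot":[0,0,0],"grip":0},
])

```text
time_s: 4.4
tool_pos: [0.5553, 0.1914, 0.0878]
tool_rot: [0.049, -0.704, 0.05, 0.706]
contact_force: [-24.8, -12.3, 50.7]
finger_gap: 0.115
```

>>> jog_arm([
  {"delta_pos":[0,0,0],"rot":[0,0,0],"grip":0},
  {"delta_pos":[0,0,0],"rot":[0,0,0],"grip":0.32},
  {"delta_pos":[0,0,0],"rot":[0,0,0],"grip":0.32},
  {"delta_pos":[0,0,0.0],"rot":[0,0,0],"grip":0.32},
  {"delta_pos":[0,0,0.03],"rot":[0,0,0],"grip":0.32},
  {"delta_pos":[0,0,0.08],"rot":[0,0,0],"grip":0.4},
  {"delta_pos":[0,0,0.14],"rot":[0,0,0],"grip":0.6},
  {"delta_pos":[0,0,0.2],"rot":[0,0,0],"grip":1},
])

```text
time_s: 5.4
tool_pos: [0.555, 0.1915, 0.2891]
tool_rot: [0.049, -0.704, 0.05, 0.707]
contact_force: [1.0, 0.5, -0.1]
finger_gap: 0.794
```

```bash
python3 - <<'E'
from h import *
tool()
t=snap("top"); P=world(t)
m=pix(win(mask(t,"yellow"),170,165,245,265)); print("yellow",rect(onz(t,m,.031)),np.nanmedian(P[m[:,1],m[:,0],2]))
b=win(mask(t,"blue"),180,165,235,265); z=P[b][:,2]; print("blue z",len(z),np.nanpercentile(z,[10,50,90]))
rt=pix(win(mask(t,"red"),300,205,400,270)); print("drift",rect(onz(t,rt,.034)))
for z in (.1,.16): print(z)
E
```

```text
t 5.4 tcp [0.555  0.1915 0.2891] x [-0.004 -0.001 -1.   ] y [-0.139 -0.99   0.002] F [ 1.   0.5 -0.1] gap 0.794 q [ 0.13  0.2   1.58 -0.    1.37  1.84]
yellow (array([563.7, 189.5]), 102.0, 11.4, -7.3, np.float64(31.0), 52) 0.03669924156977
blue z 1742 [0.03290081 0.03624783 0.03966608]
drift (array([ 478.4, -347.4]), 70.8, 27.9, -80.0, np.float64(34.0), 199)
0.1
0.16
```

>>> jog_arm([
  {"delta_pos":[-0.006,-0.045,0.01],"rot":[0,0,0.16],"grip":1},
  {"delta_pos":[-0.013,-0.09,0.01],"rot":[0,0,0.32],"grip":1},
  {"delta_pos":[-0.02,-0.135,0.01],"rot":[0,0,0.48],"grip":1},
  {"delta_pos":[-0.026,-0.18,0.01],"rot":[0,0,0.64],"grip":1},
  {"delta_pos":[-0.032,-0.225,0.01],"rot":[0,0,0.8],"grip":1},
  {"delta_pos":[-0.039,-0.27,0],"rot":[0,0,0.96],"grip":1},
  {"delta_pos":[-0.046,-0.32,-0.02],"rot":[0,0,1.12],"grip":1},
  {"delta_pos":[-0.053,-0.37,-0.04],"rot":[0,0,1.28],"grip":1},
  {"delta_pos":[-0.06,-0.42,-0.06],"rot":[0,0,1.44],"grip":1},
  {"delta_pos":[-0.067,-0.47,-0.08],"rot":[0,0,1.6],"grip":1},
  {"delta_pos":[-0.073,-0.52,-0.1],"rot":[0,0,1.76],"grip":1},
  {"delta_pos":[-0.0766,-0.5389,-0.11],"rot":[0,0,1.885],"grip":1},
])

```text
time_s: 6.95
tool_pos: [0.4808, -0.3489, 0.1873]
tool_rot: [0.538, 0.456, 0.546, -0.452]
contact_force: [-0.1, 0.4, 0.5]
finger_gap: 0.998
```

```bash
python3 - <<'E'
from h import *
tool()
s=snap("scene"); t=snap("top")
cv2.imwrite("pics/c3.png",np.hstack([cv2.resize(s["frame"][200:320,220:380],None,fx=2.5,fy=2.5),cv2.resize(t["frame"][190:310,280:440],None,fx=2.5,fy=2.5)]))
rt=pix(win(mask(t,"red"),300,205,400,270)); print("drift",len(rt))
E
```

```text
t 6.95 tcp [ 0.4808 -0.3489  0.1873] x [-0.005  0.012 -1.   ] y [ 0.984  0.176 -0.003] F [-0.1  0.4  0.5] gap 0.998 q [-0.83  0.33  1.64  0.    1.19 -1.01]
drift 102
```

View pics/c3.png

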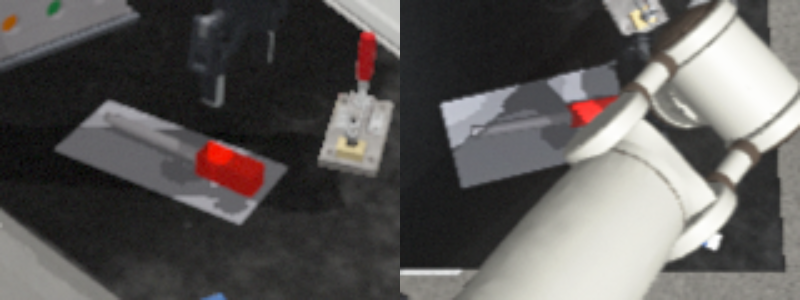

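>>> jog_arm([
  {"delta_pos":[-0.002,0.0015,-0.04],"rot":[0,0,0],"grip":1},
  {"delta_pos":[-0.002,0.0015,-0.08],"rot":[0,0,0],"grip":1},
  {"delta_pos":[-0.002,0.0015,-0.108],"rot":[0,0,0],"grip":1},
  {"delta_pos":[-0.002,0.0015,-0.108],"rot":[0,0,0],"grip":1},
  {"delta_pos":[-0.002,0.0015,-0.108],"rot":[0,0,0],"grip":0},
  {"delta_pos":[-0.002,0.0015,-0.108],"rot":[0,0,0],"grip":0},
  {"delta_pos":[-0.002,0.0015,-0.108],"rot":[0,0,0],"grip":0},
  {"delta_pos":[-0.002,0.0015,-0.108],"rot":[0,0,0],"grip":0},
  {"delta_pos":[-0.002,0.0015,-0.108],"rot":[0,0,0],"grip":0},
  {"delta_pos":[-0.002,0.0015,-0.07],"rot":[0,0,0],"grip":0},
  {"delta_pos":[-0.002,0.0015,-0.0],"rot":[0,0,0],"grip":0},
  {"delta_pos":[-0.002,0.0015,0.0],"rot":[0,0,0],"grip":0},
])

```text
time_s: 8.55
tool_pos: [0.4807, -0.3485, 0.1926]
tool_rot: [0.54, 0.457, 0.542, -0.453]
contact_force: [0.4, -0.1, -2.4]
finger_gap: 0.34
```

>>> jog_arm([
  {"delta_pos":[-0.01,0.03,0],"rot":[0,0,-0.08],"grip":0},
  {"delta_pos":[-0.02,0.07,0],"rot":[0,0,-0.16],"grip":0},
  {"delta_pos":[-0.035,0.11,-0.03],"rot":[0,0,-0.24],"grip":0},
  {"delta_pos":[-0.046,0.1445,-0.06],"rot":[0,0,-0.318],"grip":0},
  {"delta_pos":[-0.046,0.1445,-0.08],"rot":[0,0,-0.318],"grip":0},
  {"delta_pos":[-0.046,0.1445,-0.08],"rot":[0,0,-0.318],"grip":0},
  {"delta_pos":[-0.046,0.1445,-0.08],"rot":[0,0,-0.318],"grip":0},
])

```text
time_s: 9.43
tool_pos: [0.435, -0.2045, 0.1129]
tool_rot: [0.462, 0.537, 0.463, -0.533]
contact_force: [-0.2, -0.3, -1.6]
finger_gap: 0.337
```

```bash
python3 - <<'E'
from h import *
tool()
s=snap("scene"); t=snap("top"); np.savez("s4.npz",**s)
cv2.imwrite("pics/c4.png",np.hstack([cv2.resize(s["frame"][180:300,150:310],None,fx=2.5,fy=2.5),cv2.resize(t["frame"][170:290,220:380],None,fx=2.5,fy=2.5)]))
E
```

```text
t 9.43 tcp [ 0.435  -0.2045  0.1129] x [ 0.003  0.005 -1.   ] y [ 0.989 -0.145  0.002] F [-0.2 -0.3 -1.6] gap 0.337 q [-0.69  0.17  2.    0.01  0.97 -0.55]
```

View pics/c4.png

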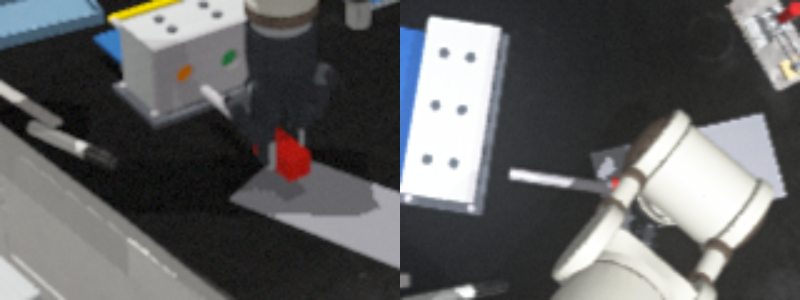

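```bash
python3 - <<'E'
from h import *
s=dict(np.load("s4.npz"))
import sys
t=snap("top")
p=both(s,(232,216),t,(265,239.7)); print(p)
P=world(t); m=win((P[...,2]>.035)&(P[...,2]<.09),258,230,306,250); q=P[m]; print(rect(q))
y=np.array([.990,-.141]); x=np.array([-.141,-.990]); o=np.array([.5324,.0297])
k=(q[:,:2]-o); X=k@x;Y=k@y
for a in np.arange(.08,.21,.02):
    i=(X>a)&(X<a+.02); 
    if i.sum(): print(round(a,2),i.sum(),np.round([Y[i].min(),np.median(Y[i]),Y[i].max()],4),"ztop",np.round(np.percentile(q[i,2],[50,85]),4))
E
```

```text
[ 0.45547358 -0.05129431  0.05353886]
(array([ 448., -110.]), 129.4, 22.6, 85.3, np.float64(58.0), 202)
0.08 22 [-0.0691 -0.0626 -0.0561] ztop [0.0562 0.0601]
0.1 31 [-0.0696 -0.0637 -0.0555] ztop [0.0574 0.06  ]
0.12 30 [-0.0693 -0.0625 -0.0562] ztop [0.0581 0.0618]
0.14 30 [-0.0691 -0.0634 -0.0556] ztop [0.0564 0.0607]
0.16 30 [-0.0694 -0.0626 -0.056 ] ztop [0.0579 0.0603]
0.18 30 [-0.0692 -0.0632 -0.0559] ztop [0.058  0.0605]
0.2 29 [-0.0718 -0.0599 -0.0489] ztop [0.0618 0.0662]
```

The rod is on the orange axis, level, with its tip at mould x of about 84 mm. Pushing orange out.

>>> jog_arm([
  {"delta_pos":[0.003,0.02,0],"rot":[0,0,0],"grip":0},
  {"delta_pos":[0.0055,0.04,0],"rot":[0,0,0],"grip":0},
  {"delta_pos":[0.007,0.05,0],"rot":[0,0,0],"grip":0},
  {"delta_pos":[0.0085,0.06,0],"rot":[0,0,0],"grip":0},
  {"delta_pos":[0.01,0.07,0],"rot":[0,0,0],"grip":0},
  {"delta_pos":[0.0115,0.08,0],"rot":[0,0,0],"grip":0},
  {"delta_pos":[0.013,0.09,0],"rot":[0,0,0],"grip":0},
  {"delta_pos":[0.014,0.1,0],"rot":[0,0,0],"grip":0},
  {"delta_pos":[0.0157,0.11,0],"rot":[0,0,0],"grip":0},
  {"delta_pos":[0.017,0.12,0],"rot":[0,0,0],"grip":0},
  {"delta_pos":[0.019,0.134,0],"rot":[0,0,0],"grip":0},
  {"delta_pos":[0.019,0.134,0],"rot":[0,0,0],"grip":0},
])

```text
time_s: 11.08
tool_pos: [0.4542, -0.0697, 0.1134]
tool_rot: [0.462, 0.537, 0.463, -0.533]
contact_force: [-0.0, -0.5, -1.1]
finger_gap: 0.338
```

```bash
cat >> h.py <<'E'
my=np.array([.990,-.141]); mx=np.array([-.141,-.990]); mo=np.array([.5324,.0297])
def bars(t):
    P=world(t); k=(P[...,:2]-mo); X=k@mx; Y=k@my
    z=(P[...,2]>.052)&(P[...,2]<.085)&(X<-.043)&(X>-.2)&(abs(Y)<.11)
    for n,c in(("a",-.064),("b",0),("c",.064)):
        i=z&(abs(Y-c)<.032)
        if i.sum()>20: print(n,i.sum(),"X",np.round([X[i].min(),X[i].max()],4),"Y",np.round([Y[i].min(),Y[i].max()],4),rect(P[i]))
E
python3 - <<'E'
from h import *
tool(); t=snap("top"); bars(t)
P=world(t); k=P[...,:2]-mo; X=k@mx; Y=k@my
m=mask(t,"red")&(abs(X-.12)<.06)&(abs(Y+.064)<.05); print("red X",np.percentile(X[m],[2,98]) if m.sum()>3 else m.sum())
E
```

```text
t 11.07 tcp [ 0.4542 -0.0697  0.1134] x [ 0.003  0.004 -1.   ] y [ 0.99  -0.144  0.003] F [-0.  -0.5 -1.1] gap 0.338 q [-0.42  0.11  2.06  0.01  0.96 -0.28]
a 270 X [-0.1237 -0.0441] Y [-0.0808 -0.0486] (array([480.1, 121.9]), 79.5, 32.1, 82.2, np.float64(67.6), 270)
red X 0
```

Orange is out. Retracting and shifting to the green hole.

>>> jog_arm([
  {"delta_pos":[-0.006,-0.04,0],"rot":[0,0,0],"grip":0},
  {"delta_pos":[-0.0113,-0.08,0],"rot":[0,0,0],"grip":0},
  {"delta_pos":[-0.017,-0.12,0],"rot":[0,0,0],"grip":0},
  {"delta_pos":[-0.02,-0.144,0],"rot":[0,0,0],"grip":0},
  {"delta_pos":[-0.02,-0.144,0],"rot":[0,0,0],"grip":0},
  {"delta_pos":[0.01,-0.148,0],"rot":[0,0,0],"grip":0},
  {"delta_pos":[0.043,-0.153,0],"rot":[0,0,0],"grip":0},
  {"delta_pos":[0.043,-0.153,-0.001],"rot":[0,0,0],"grip":0},
  {"delta_pos":[0.043,-0.153,-0.001],"rot":[0,0,0],"grip":0},
])

```text
time_s: 12.25
tool_pos: [0.4966, -0.222, 0.1117]
tool_rot: [0.462, 0.536, 0.464, -0.533]
contact_force: [0.3, 0.4, -2.1]
finger_gap: 0.338
```

```bash
cat >> h.py <<'E'
def rod(c):
    t=snap("top"); bars(t); P=world(t); k=P[...,:2]-mo; X=k@mx; Y=k@my
    for a in np.arange(.06,.21,.02):
        i=(X>a)&(X<a+.02)&(abs(Y-c)<.015)&(P[...,2]>.035)&(P[...,2]<.09)
        if i.sum(): print(round(a,2),i.sum(),"X0",round(X[i].min(),4),"Y",np.round([Y[i].min(),Y[i].max()],4),"ztop",np.round(np.percentile(P[i][:,2],[50,85]),4))
E
python3 -c "
from h import *
tool(); rod(0)"
```

```text
t 12.25 tcp [ 0.4966 -0.222   0.1117] x [ 0.002  0.005 -1.   ] y [ 0.99  -0.143  0.001] F [ 0.3  0.4 -2.1] gap 0.338 q [-0.64  0.31  1.83  0.01  1.   -0.5 ]
a 260 X [-0.1241 -0.0521] Y [-0.0808 -0.0489] (array([480.6, 126.1]), 72.0, 31.9, 81.9, np.float64(68.3), 260)
0.08 9 X0 0.0937 Y [-0.0057  0.0043] ztop [0.0563 0.0582]
0.1 31 X0 0.1003 Y [-0.0072  0.007 ] ztop [0.0556 0.0573]
0.12 27 X0 0.1216 Y [-0.0069  0.0059] ztop [0.0558 0.0589]
0.14 31 X0 0.1403 Y [-0.0067  0.0063] ztop [0.0567 0.059 ]
0.16 29 X0 0.1602 Y [-0.0067  0.0067] ztop [0.0561 0.0581]
0.18 31 X0 0.1803 Y [-0.0063  0.0066] ztop [0.0564 0.0597]
0.2 21 X0 0.2007 Y [-0.0051  0.0128] ztop [0.056  0.0579]
```

>>> jog_arm([
  {"delta_pos":[0.004,0.028,0.001],"rot":[0,0,0],"grip":0},
  {"delta_pos":[0.0075,0.053,0.001],"rot":[0,0,0],"grip":0},
  {"delta_pos":[0.009,0.063,0.001],"rot":[0,0,0],"grip":0},
  {"delta_pos":[0.0104,0.073,0.001],"rot":[0,0,0],"grip":0},
  {"delta_pos":[0.012,0.083,0.001],"rot":[0,0,0],"grip":0},
  {"delta_pos":[0.0133,0.093,0.001],"rot":[0,0,0],"grip":0},
  {"delta_pos":[0.0147,0.103,0.001],"rot":[0,0,0],"grip":0},
  {"delta_pos":[0.016,0.113,0.001],"rot":[0,0,0],"grip":0},
  {"delta_pos":[0.0175,0.123,0.001],"rot":[0,0,0],"grip":0},
  {"delta_pos":[0.019,0.133,0.001],"rot":[0,0,0],"grip":0},
  {"delta_pos":[0.0206,0.144,0.001],"rot":[0,0,0],"grip":0},
  {"delta_pos":[0.0206,0.144,0.001],"rot":[0,0,0],"grip":0},
])

```text
time_s: 13.8
tool_pos: [0.5167, -0.077, 0.1126]
tool_rot: [0.462, 0.536, 0.464, -0.533]
contact_force: [-0.1, -0.8, -1.2]
finger_gap: 0.341
```

>>> jog_arm([
  {"delta_pos":[-0.006,-0.04,0],"rot":[0,0,0],"grip":0},
  {"delta_pos":[-0.0113,-0.08,0],"rot":[0,0,0],"grip":0},
  {"delta_pos":[-0.017,-0.12,0],"rot":[0,0,0],"grip":0},
  {"delta_pos":[-0.02,-0.144,0],"rot":[0,0,0],"grip":0},
  {"delta_pos":[-0.02,-0.144,0],"rot":[0,0,0],"grip":0},
  {"delta_pos":[0.01,-0.148,0],"rot":[0,0,0],"grip":0},
  {"delta_pos":[0.043,-0.153,0],"rot":[0,0,0],"grip":0},
  {"delta_pos":[0.043,-0.153,-0.001],"rot":[0,0,0],"grip":0},
  {"delta_pos":[0.043,-0.153,-0.001],"rot":[0,0,0],"grip":0},
])

```text
time_s: 14.92
tool_pos: [0.5589, -0.2288, 0.1108]
tool_rot: [0.461, 0.536, 0.465, -0.533]
contact_force: [-1.2, 0.9, -3.3]
finger_gap: 0.339
```

```bash
python3 -c "
from h import *
tool(); rod(.064)"
```

```text
t 14.93 tcp [ 0.5589 -0.2288  0.1108] x [-0.001  0.007 -1.   ] y [ 0.99  -0.141 -0.002] F [-1.2  0.9 -3.3] gap 0.339 q [-0.59  0.45  1.65  0.01  1.05 -0.45]
a 259 X [-0.1238 -0.052 ] Y [-0.0808 -0.0487] (array([480.7, 125.8]), 71.8, 32.1, 81.9, np.float64(68.1), 259)
b 255 X [-0.1245 -0.0536] Y [-0.0163  0.0162] (array([544.8, 117.9]), 70.8, 32.5, 82.1, np.float64(68.0), 255)
0.08 12 X0 0.0915 Y [0.055  0.0668] ztop [0.055  0.0574]
0.1 29 X0 0.1001 Y [0.0553 0.0682] ztop [0.0548 0.0579]
0.12 28 X0 0.1202 Y [0.0557 0.0684] ztop [0.0537 0.0585]
0.14 28 X0 0.141 Y [0.0555 0.0693] ztop [0.0554 0.0584]
0.16 29 X0 0.1602 Y [0.0552 0.0689] ztop [0.0542 0.0574]
0.18 28 X0 0.1801 Y [0.0552 0.0695] ztop [0.0544 0.0592]
0.2 12 X0 0.2004 Y [0.0555 0.0682] ztop [0.0559 0.0572]
```

>>> jog_arm([
  {"delta_pos":[0.005,0.026,0.002],"rot":[0,0,0],"grip":0},
  {"delta_pos":[0.009,0.05,0.002],"rot":[0,0,0],"grip":0},
  {"delta_pos":[0.0105,0.06,0.002],"rot":[0,0,0],"grip":0},
  {"delta_pos":[0.012,0.07,0.002],"rot":[0,0,0],"grip":0},
  {"delta_pos":[0.0135,0.08,0.002],"rot":[0,0,0],"grip":0},
  {"delta_pos":[0.0148,0.09,0.002],"rot":[0,0,0],"grip":0},
  {"delta_pos":[0.016,0.1,0.002],"rot":[0,0,0],"grip":0},
  {"delta_pos":[0.0177,0.11,0.002],"rot":[0,0,0],"grip":0},
  {"delta_pos":[0.019,0.12,0.002],"rot":[0,0,0],"grip":0},
  {"delta_pos":[0.0205,0.13,0.002],"rot":[0,0,0],"grip":0},
  {"delta_pos":[0.022,0.142,0.002],"rot":[0,0,0],"grip":0},
  {"delta_pos":[0.022,0.142,0.002],"rot":[0,0,0],"grip":0},
])

```text
time_s: 16.48
tool_pos: [0.5805, -0.0857, 0.1127]
tool_rot: [0.461, 0.535, 0.466, -0.532]
contact_force: [-0.4, -0.9, -1.1]
finger_gap: 0.34
```

>>> jog_arm([
  {"delta_pos":[-0.006,-0.04,0],"rot":[0,0,0],"grip":0},
  {"delta_pos":[-0.0113,-0.08,0],"rot":[0,0,0],"grip":0},
  {"delta_pos":[-0.017,-0.12,0],"rot":[0,0,0],"grip":0},
  {"delta_pos":[-0.023,-0.16,0],"rot":[0,0,0],"grip":0},
  {"delta_pos":[-0.025,-0.18,0],"rot":[0,0,0],"grip":0},
])

```text
time_s: 17.1
tool_pos: [0.5551, -0.2676, 0.1128]
tool_rot: [0.461, 0.536, 0.465, -0.533]
contact_force: [0.4, 0.9, -2.8]
finger_gap: 0.34
```

```bash
python3 - <<'E'
from h import *
tool(); rod(.064)
t=snap("top"); cv2.imwrite("pics/c5.png",cv2.resize(t["frame"][150:300,100:400],None,fx=2.5,fy=2.5))
E
```

```text
t 17.1 tcp [ 0.5551 -0.2676  0.1128] x [-0.001  0.008 -1.   ] y [ 0.99  -0.142 -0.002] F [ 0.4  0.9 -2.8] gap 0.34 q [-0.65  0.47  1.61  0.01  1.06 -0.51]
a 260 X [-0.1243 -0.052 ] Y [-0.0808 -0.0486] (array([480.8, 126.1]), 72.3, 32.2, 81.8, np.float64(67.8), 260)
b 260 X [-0.1255 -0.0534] Y [-0.0162  0.0164] (array([545.1, 118.3]), 72.1, 32.5, 81.6, np.float64(67.8), 260)
c 256 X [-0.1263 -0.054 ] Y [0.0471 0.0798] (array([607.9, 109.9]), 72.3, 32.3, 82.6, np.float64(67.5), 256)
0.12 15 X0 0.1315 Y [0.057  0.0705] ztop [0.0553 0.0582]
0.14 30 X0 0.1406 Y [0.0567 0.0702] ztop [0.058  0.0611]
0.16 28 X0 0.1603 Y [0.0571 0.0699] ztop [0.0571 0.0597]
0.18 28 X0 0.1803 Y [0.0574 0.0708] ztop [0.0569 0.0603]
0.2 29 X0 0.2005 Y [0.0575 0.0704] ztop [0.057  0.0611]
```

View pics/c5.png

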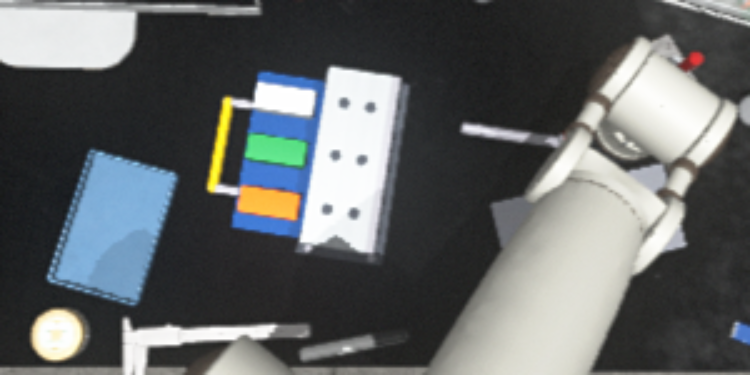

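```bash
python3 - <<'E'
from h import *
t=dict(np.load("top0.npz"))
c=onz(t,[(297,231),(366,216),(374.5,247),(303,264)],.004); print(np.round(c,3),c.mean(0),np.linalg.norm(c[1]-c[0]),np.linalg.norm(c[2]-c[1]))
d=c[1]-c[0]+c[2]-c[3]; print(np.degrees(np.arctan2(d[1],d[0])))
# tray with rays
m=pix(win(mask(t,"blue"),110,200,180,280)); print("tray at z=.02",rect(onz(t,m,.02)))
E
```

```text
[[ 0.487 -0.156  0.004]
 [ 0.538 -0.379  0.004]
 [ 0.439 -0.403  0.004]
 [ 0.384 -0.174  0.004]] [ 0.46211948 -0.27816331  0.004     ] 0.22888420312969815 0.10138646287319505
-76.76375908974197
tray at z=.02 (array([452.9, 322. ]), 171.5, 122.5, -15.6, np.float64(20.0), 1937)
```

>>> jog_arm([
  {"delta_pos":[-0.01,-0.01,0.03],"rot":[0,0,0.05],"grip":0},
  {"delta_pos":[-0.04,-0.04,0.03],"rot":[0,0,0.2],"grip":0},
  {"delta_pos":[-0.065,-0.06,0.02],"rot":[0,0,0.3],"grip":0},
  {"delta_pos":[-0.078,-0.0735,0.0],"rot":[0,0,0.351],"grip":0},
  {"delta_pos":[-0.078,-0.0735,-0.015],"rot":[0,0,0.351],"grip":0},
  {"delta_pos":[-0.078,-0.0735,-0.026],"rot":[0,0,0.351],"grip":0},
  {"delta_pos":[-0.078,-0.0735,-0.0325],"rot":[0,0,0.351],"grip":0},
  {"delta_pos":[-0.078,-0.0735,-0.0325],"rot":[0,0,0.351],"grip":0},
  {"delta_pos":[-0.078,-0.0735,-0.0325],"rot":[0,0,0.351],"grip":0},
])

```text
time_s: 18.32
tool_pos: [0.4782, -0.3404, 0.0808]
tool_rot: [0.547, 0.447, 0.551, -0.444]
contact_force: [0.1, 2.4, 0.8]
finger_gap: 0.338
```

>>> jog_arm([
  {"delta_pos":[0,0,0],"rot":[0,0,0],"grip":1},
  {"delta_pos":[0,0,0],"rot":[0,0,0],"grip":1},
  {"delta_pos":[0,0,0],"rot":[0,0,0],"grip":1},
  {"delta_pos":[0,0,0.0],"rot":[0,0,0],"grip":1},
  {"delta_pos":[0,0,0.04],"rot":[0,0,0],"grip":1},
  {"delta_pos":[0,0,0.1],"rot":[0,0,0],"grip":1},
  {"delta_pos":[0,0,0.15],"rot":[0,0,0],"grip":1},
  {"delta_pos":[0,0.04,0.2],"rot":[0,0,0],"grip":0.8},
  {"delta_pos":[0,0.09,0.2],"rot":[0,0,0],"grip":0.65},
  {"delta_pos":[0,0.14,0.2],"rot":[0,0,-0.05],"grip":0.65},
  {"delta_pos":[0,0.2,0.2],"rot":[0,0,-0.2],"grip":0.65},
  {"delta_pos":[0,0.26,0.2],"rot":[0,0,-0.351],"grip":0.65},
])

```text
time_s: 19.82
tool_pos: [0.4779, -0.0788, 0.2809]
tool_rot: [0.46, 0.538, 0.463, -0.534]
contact_force: [1.2, 0.3, 0.4]
finger_gap: 0.649
```

```bash
python3 - <<'E'
from h import *
tool(); t=snap("top"); bars(t)
rt=pix(win(mask(t,"red"),300,205,400,270)); print("drift",rect(onz(t,rt,.034)))
E
```

```text
t 19.82 tcp [ 0.4779 -0.0788  0.2809] x [ 0.001  0.007 -1.   ] y [ 0.989 -0.148 -0.   ] F [1.2 0.3 0.4] gap 0.649 q [-0.42 -0.06  1.87  0.01  1.33 -0.27]
a 260 X [-0.124  -0.0518] Y [-0.0807 -0.0486] (array([480.8, 125.8]), 72.2, 32.0, 82.1, np.float64(67.6), 260)
b 258 X [-0.1255 -0.0536] Y [-0.0162  0.0163] (array([544.9, 118.3]), 71.9, 32.3, 82.2, np.float64(67.7), 258)
c 257 X [-0.1264 -0.054 ] Y [0.0471 0.0794] (array([607.8, 110. ]), 72.3, 32.2, 82.3, np.float64(67.6), 257)
drift (array([ 479.1, -339.8]), 66.0, 27.7, -77.0, np.float64(34.0), 188)
```

>>> jog_arm([
  {"delta_pos":[0.001,0.06,0],"rot":[0,0,0.003],"grip":0.65},
  {"delta_pos":[0.002,0.12,0],"rot":[0,0,0.006],"grip":0.65},
  {"delta_pos":[0.003,0.175,0],"rot":[0,0,0.006],"grip":0.65},
  {"delta_pos":[0.003,0.2046,-0.03],"rot":[0,0,0.006],"grip":0.65},
  {"delta_pos":[0.003,0.2046,-0.08],"rot":[0,0,0.006],"grip":0.65},
  {"delta_pos":[0.003,0.2046,-0.13],"rot":[0,0,0.006],"grip":0.65},
  {"delta_pos":[0.003,0.2046,-0.166],"rot":[0,0,0.006],"grip":0.65},
  {"delta_pos":[0.003,0.2046,-0.166],"rot":[0,0,0.006],"grip":0.65},
  {"delta_pos":[0.003,0.2046,-0.166],"rot":[0,0,0.006],"grip":0},
  {"delta_pos":[0.003,0.2046,-0.166],"rot":[0,0,0.006],"grip":0},
  {"delta_pos":[0.003,0.2046,-0.166],"rot":[0,0,0.006],"grip":0},
  {"delta_pos":[0.003,0.2046,-0.166],"rot":[0,0,0.006],"grip":0},
])

```text
time_s: 21.38
tool_pos: [0.482, 0.1321, 0.1168]
tool_rot: [0.46, 0.539, 0.465, -0.531]
contact_force: [-0.6, -1.2, 7.8]
finger_gap: 0.36
```

>>> jog_arm([
  {"delta_pos":[0,0,0],"rot":[0,0,0],"grip":0},
  {"delta_pos":[0,0,0.02],"rot":[0,0,0],"grip":0},
  {"delta_pos":[0,0.01,0.05],"rot":[0,0,0],"grip":0},
  {"delta_pos":[0,0.01,0.05],"rot":[0,0,0],"grip":0},
])

```text
time_s: 21.88
tool_pos: [0.4837, 0.1426, 0.1693]
tool_rot: [0.462, 0.54, 0.464, -0.529]
contact_force: [0.7, -0.2, -0.8]
finger_gap: 0.362
```

```bash
python3 - <<'E'
from h import *
tool(); s=snap("scene"); t=snap("top")
cv2.imwrite("pics/c6.png",np.hstack([cv2.resize(s["frame"][130:250,120:280],None,fx=2.5,fy=2.5),cv2.resize(t["frame"][160:280,110:270],None,fx=2.5,fy=2.5)]))
E
```

```text
t 21.88 tcp [0.4837 0.1426 0.1693] x [ 0.01   0.013 -1.   ] y [ 0.99  -0.143  0.008] F [ 0.7 -0.2 -0.8] gap 0.362 q [0.04 0.12 1.92 0.01 1.09 0.18]
```

View pics/c6.png

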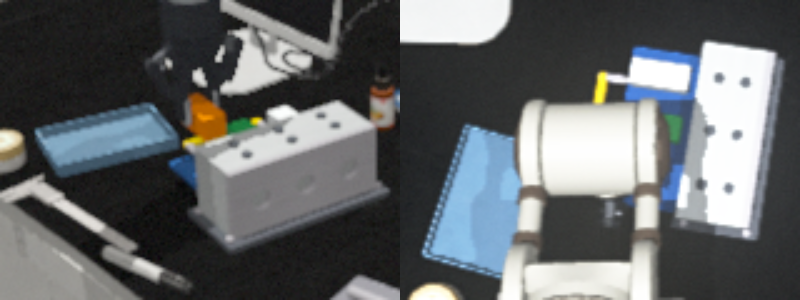

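>>> jog_arm([
  {"delta_pos":[-0.015,0.045,0.03],"rot":[0,0,0],"grip":0},
  {"delta_pos":[-0.035,0.095,0.03],"rot":[0,0,-0.06],"grip":0},
  {"delta_pos":[-0.06,0.15,0.01],"rot":[0,0,-0.124],"grip":0},
  {"delta_pos":[-0.0787,0.1964,-0.02],"rot":[0,0,-0.124],"grip":0},
  {"delta_pos":[-0.0787,0.1964,-0.05],"rot":[0,0,-0.124],"grip":0},
  {"delta_pos":[-0.0787,0.1964,-0.07],"rot":[0,0,-0.124],"grip":0},
  {"delta_pos":[-0.0787,0.1964,-0.0815],"rot":[0,0,-0.124],"grip":0},
  {"delta_pos":[-0.0787,0.1964,-0.0815],"rot":[0,0,-0.124],"grip":0},
  {"delta_pos":[-0.0787,0.1964,-0.0815],"rot":[0,0,-0.124],"grip":0},
])

```text
time_s: 23.1
tool_pos: [0.4016, 0.3377, 0.0863]
tool_rot: [0.426, 0.564, 0.431, -0.561]
contact_force: [-13.5, -7.9, 26.9]
finger_gap: 0.358
```

>>> jog_arm([
  {"delta_pos":[0,0,0.002],"rot":[0,0,0],"grip":0.36},
  {"delta_pos":[0,0,0.002],"rot":[0,0,0],"grip":0.5},
  {"delta_pos":[0,0,0.002],"rot":[0,0,0],"grip":0.5},
  {"delta_pos":[0,0,0.002],"rot":[0,0,0],"grip":0.5},
  {"delta_pos":[0,0,0.04],"rot":[0,0,0],"grip":0.5},
  {"delta_pos":[0,0,0.1],"rot":[0,0,0],"grip":0.6},
  {"delta_pos":[0.03,-0.06,0.13],"rot":[0,0,0.06],"grip":0.65},
  {"delta_pos":[0.07,-0.12,0.13],"rot":[0,0,0.124],"grip":0.65},
  {"delta_pos":[0.11,-0.18,0.13],"rot":[0,0,0.124],"grip":0.65},
  {"delta_pos":[0.145,-0.22,0.13],"rot":[0,0,0.124],"grip":0.65},
  {"delta_pos":[0.145,-0.22,0.13],"rot":[0,0,0.124],"grip":0.65},
])

```text
time_s: 24.48
tool_pos: [0.5483, 0.1148, 0.2164]
tool_rot: [0.459, 0.537, 0.464, -0.534]
contact_force: [-1.4, -0.0, -0.4]
finger_gap: 0.65
```

```bash
cat >> h.py <<'E'
tc=np.array([.4525,.3225]); tl=np.array([.965,-.263]); tx=np.array([.263,.965])
def trayb(t):
    P=world(t); k=P[...,:2]-tc; X=k@tx; Y=k@tl
    i=(P[...,2]>.027)&(P[...,2]<.06)&(abs(X)<.07)&(abs(Y)<.1)
    n,l=cv2.connectedComponents(i.astype(np.uint8))
    for j in range(1,n):
        q=l==j
        if q.sum()>30: r=rect(P[q]); print("tray bar",r,"tray XY",np.round([(r[0]/1000-tc)@tx,(r[0]/1000-tc)@tl],4),"zstd",np.round(np.percentile(P[q][:,2],[5,95]),3))
E
python3 - <<'E'
from h import *
tool(); t=snap("top"); bars(t); trayb(t)
E
```

```text
t 24.48 tcp [0.5483 0.1148 0.2164] x [-0.001  0.008 -1.   ] y [ 0.989 -0.147 -0.002] F [-1.4 -0.  -0.4] gap 0.65 q [-0.01  0.2   1.73  0.01  1.21  0.13]
tray bar (array([399.8, 330.8]), 72.6, 32.3, 73.5, np.float64(38.0), 260) tray XY [-0.0059 -0.053 ] zstd [0.034 0.042]
```

>>> jog_arm([
  {"delta_pos":[-0.0034,0.003,-0.02],"rot":[0,0,0.004],"grip":0.65},
  {"delta_pos":[-0.0034,0.003,-0.05],"rot":[0,0,0.004],"grip":0.65},
  {"delta_pos":[-0.0034,0.003,-0.08],"rot":[0,0,0.004],"grip":0.65},
  {"delta_pos":[-0.0034,0.003,-0.099],"rot":[0,0,0.004],"grip":0.65},
  {"delta_pos":[-0.0034,0.003,-0.099],"rot":[0,0,0.004],"grip":0.65},
  {"delta_pos":[-0.0034,0.003,-0.099],"rot":[0,0,0.004],"grip":0.65},
])

```text
time_s: 25.28
tool_pos: [0.546, 0.1178, 0.1185]
tool_rot: [0.461, 0.537, 0.465, -0.532]
contact_force: [1.0, 0.5, 0.3]
finger_gap: 0.652
```

>>> jog_arm([
  {"delta_pos":[0,0,0],"rot":[0,0,0],"grip":0},
  {"delta_pos":[0,0,0],"rot":[0,0,0],"grip":0},
  {"delta_pos":[0,0,0],"rot":[0,0,0],"grip":0},
  {"delta_pos":[0,0,0],"rot":[0,0,0],"grip":0},
  {"delta_pos":[0,0,0],"rot":[0,0,0],"grip":0},
])

```text
time_s: 25.9
tool_pos: [0.5471, 0.1178, 0.1202]
tool_rot: [0.462, 0.537, 0.464, -0.532]
contact_force: [-0.7, 1.0, 5.3]
finger_gap: 0.36
```

>>> jog_arm([
  {"delta_pos":[0,0,0.03],"rot":[0,0,0],"grip":0},
  {"delta_pos":[-0.005,0.02,0.07],"rot":[0,0,0],"grip":0},
  {"delta_pos":[-0.03,0.07,0.08],"rot":[0,0,-0.04],"grip":0},
  {"delta_pos":[-0.055,0.12,0.08],"rot":[0,0,-0.08],"grip":0},
  {"delta_pos":[-0.08,0.17,0.06],"rot":[0,0,-0.124],"grip":0},
  {"delta_pos":[-0.0946,0.2047,0.04],"rot":[0,0,-0.124],"grip":0},
  {"delta_pos":[-0.0946,0.2047,0.01],"rot":[0,0,-0.124],"grip":0},
  {"delta_pos":[-0.0946,0.2047,-0.015],"rot":[0,0,-0.124],"grip":0},
  {"delta_pos":[-0.0946,0.2047,-0.0265],"rot":[0,0,-0.124],"grip":0},
  {"delta_pos":[-0.0946,0.2047,-0.0265],"rot":[0,0,-0.124],"grip":0},
])

```text
time_s: 27.15
tool_pos: [0.4522, 0.3223, 0.0933]
tool_rot: [0.428, 0.565, 0.43, -0.56]
contact_force: [-0.6, -0.4, -0.4]
finger_gap: 0.362
```

>>> jog_arm([
  {"delta_pos":[0,0,-0.003],"rot":[0,0,0],"grip":0},
  {"delta_pos":[0,0,-0.003],"rot":[0,0,0],"grip":0.36},
  {"delta_pos":[0,0,-0.002],"rot":[0,0,0],"grip":0.48},
  {"delta_pos":[0,0,-0.002],"rot":[0,0,0],"grip":0.48},
  {"delta_pos":[0,0,0.0],"rot":[0,0,0],"grip":0.48},
  {"delta_pos":[0,0,0.04],"rot":[0,0,0],"grip":0.48},
  {"delta_pos":[0,0,0.1],"rot":[0,0,0],"grip":0.6},
  {"delta_pos":[0.035,-0.05,0.13],"rot":[0,0,0.06],"grip":0.65},
  {"delta_pos":[0.075,-0.1,0.13],"rot":[0,0,0.124],"grip":0.65},
  {"delta_pos":[0.115,-0.15,0.13],"rot":[0,0,0.124],"grip":0.65},
  {"delta_pos":[0.1556,-0.2125,0.13],"rot":[0,0,0.128],"grip":0.65},
  {"delta_pos":[0.1556,-0.2125,0.13],"rot":[0,0,0.128],"grip":0.65},
])

```text
time_s: 28.65
tool_pos: [0.6094, 0.1066, 0.2236]
tool_rot: [0.462, 0.537, 0.464, -0.532]
contact_force: [-0.7, -0.2, 1.1]
finger_gap: 0.651
```

```bash
python3 - <<'E'
from h import *
tool(); t=snap("top"); bars(t); trayb(t)
E
```

```text
t 28.65 tcp [0.6094 0.1066 0.2236] x [ 0.004  0.007 -1.   ] y [ 0.99  -0.143  0.003] F [-0.7 -0.2  1.1] gap 0.651 q [-0.02  0.34  1.55  0.01  1.25  0.12]
c 38 X [-0.1254 -0.0765] Y [0.0475 0.0752] (array([599.6, 119.5]), 52.3, 24.1, -72.9, np.float64(68.2), 38)
tray bar (array([452.8, 321.1]), 71.8, 31.7, 74.9, np.float64(38.0), 251) tray XY [-0.0013  0.0007] zstd [0.034 0.043]
tray bar (array([399.6, 330.5]), 73.3, 32.1, 73.8, np.float64(37.7), 262) tray XY [-0.0062 -0.0532] zstd [0.032 0.042]
```

White: target (0.608, 0.110).

>>> jog_arm([
  {"delta_pos":[-0.0015,0.003,-0.03],"rot":[0,0,0],"grip":0.65},
  {"delta_pos":[-0.0015,0.003,-0.06],"rot":[0,0,0],"grip":0.65},
  {"delta_pos":[-0.0015,0.003,-0.09],"rot":[0,0,0],"grip":0.65},
  {"delta_pos":[-0.0015,0.003,-0.106],"rot":[0,0,0],"grip":0.65},
  {"delta_pos":[-0.0015,0.003,-0.106],"rot":[0,0,0],"grip":0.65},
  {"delta_pos":[-0.0015,0.003,-0.106],"rot":[0,0,0],"grip":0.65},
  {"delta_pos":[-0.0015,0.003,-0.106],"rot":[0,0,0],"grip":0},
  {"delta_pos":[-0.0015,0.003,-0.106],"rot":[0,0,0],"grip":0},
  {"delta_pos":[-0.0015,0.003,-0.106],"rot":[0,0,0],"grip":0},
  {"delta_pos":[-0.0015,0.003,-0.106],"rot":[0,0,0],"grip":0},
  {"delta_pos":[-0.0015,0.003,-0.106],"rot":[0,0,0],"grip":0},
])

```text
time_s: 30.08
tool_pos: [0.6092, 0.1091, 0.1191]
tool_rot: [0.463, 0.538, 0.463, -0.531]
contact_force: [-0.0, 0.2, 5.8]
finger_gap: 0.357
```

>>> jog_arm([
  {"delta_pos":[0,0,0.03],"rot":[0,0,0],"grip":0},
  {"delta_pos":[-0.01,0.02,0.07],"rot":[0,0,0],"grip":0},
  {"delta_pos":[-0.035,0.07,0.08],"rot":[0,0,-0.04],"grip":0},
  {"delta_pos":[-0.063,0.12,0.08],"rot":[0,0,-0.08],"grip":0},
  {"delta_pos":[-0.09,0.17,0.06],"rot":[0,0,-0.124],"grip":0},
  {"delta_pos":[-0.1084,0.2003,0.04],"rot":[0,0,-0.124],"grip":0},
  {"delta_pos":[-0.1084,0.2003,0.01],"rot":[0,0,-0.124],"grip":0},
  {"delta_pos":[-0.1084,0.2003,-0.015],"rot":[0,0,-0.124],"grip":0},
  {"delta_pos":[-0.1084,0.2003,-0.029],"rot":[0,0,-0.124],"grip":0},
  {"delta_pos":[-0.1084,0.2003,-0.029],"rot":[0,0,-0.124],"grip":0},
])

```text
time_s: 31.32
tool_pos: [0.501, 0.3093, 0.0901]
tool_rot: [0.429, 0.565, 0.429, -0.559]
contact_force: [0.2, -0.1, -0.6]
finger_gap: 0.36
```

>>> jog_arm([
  {"delta_pos":[0,0,-0.002],"rot":[0,0,0],"grip":0},
  {"delta_pos":[0,0,-0.002],"rot":[0,0,0],"grip":0.36},
  {"delta_pos":[0,0,-0.001],"rot":[0,0,0],"grip":0.48},
  {"delta_pos":[0,0,-0.001],"rot":[0,0,0],"grip":0.48},
  {"delta_pos":[0,0,0.0],"rot":[0,0,0],"grip":0.48},
  {"delta_pos":[0,0,0.04],"rot":[0,0,0],"grip":0.48},
  {"delta_pos":[0,0,0.1],"rot":[0,0,0],"grip":0.5},
  {"delta_pos":[0,0,0.15],"rot":[0,0,-0.16],"grip":0.32},
  {"delta_pos":[0.01,-0.03,0.15],"rot":[0,0,-0.33],"grip":0.32},
  {"delta_pos":[0.025,-0.06,0.15],"rot":[0,0,-0.5],"grip":0.32},
  {"delta_pos":[0.04,-0.09,0.15],"rot":[0,0,-0.67],"grip":0.32},
  {"delta_pos":[0.0545,-0.1178,0.15],"rot":[0,0,-0.84],"grip":0.32},
])

```text
time_s: 32.83
tool_pos: [0.5558, 0.1904, 0.2401]
tool_rot: [0.162, 0.692, 0.159, -0.686]
contact_force: [-0.3, -0.1, 0.2]
finger_gap: 0.318
```

>>> jog_arm([
  {"delta_pos":[0,0,0],"rot":[0,0,-0.16],"grip":0.32},
  {"delta_pos":[0,0,0],"rot":[0,0,-0.33],"grip":0.32},
  {"delta_pos":[0,0,0],"rot":[0,0,-0.5],"grip":0.32},
  {"delta_pos":[0,0,0],"rot":[0,0,-0.605],"grip":0.32},
  {"delta_pos":[0,0,0],"rot":[0,0,-0.605],"grip":0.32},
])

```text
time_s: 33.45
tool_pos: [0.5557, 0.1904, 0.2401]
tool_rot: [-0.05, 0.707, -0.054, -0.703]
contact_force: [0.0, -1.0, -0.1]
finger_gap: 0.321
```

```bash
python3 - <<'E'
from h import *
tool(); t=snap("top",None); trayb(t); s=snap("scene")
rt=pix(win(mask(t,"red"),300,205,400,270)); print("drift",rect(onz(t,rt,.034)))
cv2.imwrite("pics/c7.png",np.hstack([cv2.resize(s["frame"][130:250,120:280],None,fx=2.5,fy=2.5),cv2.resize(t["frame"][160:280,110:270],None,fx=2.5,fy=2.5)]))
E
```

```text
t 33.45 tcp [0.5557 0.1904 0.2401] x [ 0.006 -0.007 -1.   ] y [-0.146 -0.989  0.006] F [ 0.  -1.  -0.1] gap 0.321 q [ 0.13  0.24  1.63 -0.01  1.26  1.85]
tray bar (array([502.3, 309.3]), 71.4, 31.6, 75.0, np.float64(38.3), 225) tray XY [0.0004 0.0515] zstd [0.034 0.042]
drift (array([ 479.2, -339.7]), 66.1, 27.6, -77.5, np.float64(34.0), 188)
```

View pics/c7.png

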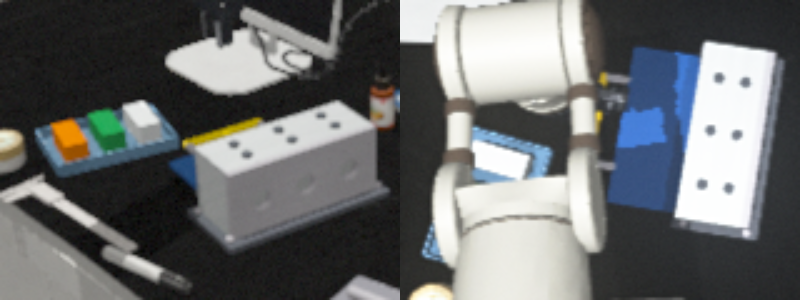

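>>> jog_arm([
  {"delta_pos":[0,0.0008,-0.04],"rot":[0,0,0],"grip":0.32},
  {"delta_pos":[0,0.0008,-0.08],"rot":[0,0,0],"grip":0.32},
  {"delta_pos":[0,0.0008,-0.11],"rot":[0,0,0],"grip":0.32},
  {"delta_pos":[0,0.0008,-0.13],"rot":[0,0,0],"grip":0.32},
  {"delta_pos":[0,0.0008,-0.152],"rot":[0,0,0],"grip":0.32},
  {"delta_pos":[0,0.0008,-0.152],"rot":[0,0,0],"grip":0.32},
  {"delta_pos":[0,0.0008,-0.152],"rot":[0,0,0],"grip":0.32},
])

```text
time_s: 34.42
tool_pos: [0.5566, 0.1914, 0.0893]
tool_rot: [-0.049, 0.708, -0.053, -0.702]
contact_force: [0.4, 0.4, 0.1]
finger_gap: 0.321
```

>>> jog_arm([
  {"delta_pos":[0,0,0],"rot":[0,0,0],"grip":0},
  {"delta_pos":[0,0,0],"rot":[0,0,0],"grip":0},
  {"delta_pos":[0,0,0],"rot":[0,0,0],"grip":0},
  {"delta_pos":[0,0,0],"rot":[0,0,0],"grip":0},
])

```text
time_s: 34.92
tool_pos: [0.5574, 0.1912, 0.0907]
tool_rot: [-0.049, 0.709, -0.053, -0.702]
contact_force: [-1.8, -3.2, 6.4]
finger_gap: 0.115
```

>>> jog_arm([
  {"delta_pos":[0,-0.001,0.0174],"rot":[0,0,0],"grip":0},
  {"delta_pos":[-0.0006,-0.004,0.0344],"rot":[0,0,0],"grip":0},
  {"delta_pos":[-0.0014,-0.0096,0.0509],"rot":[0,0,0],"grip":0},
  {"delta_pos":[-0.0025,-0.0173,0.0663],"rot":[0,0,0],"grip":0},
  {"delta_pos":[-0.0039,-0.0271,0.0806],"rot":[0,0,0],"grip":0},
  {"delta_pos":[-0.0055,-0.0388,0.0933],"rot":[0,0,0],"grip":0},
  {"delta_pos":[-0.0074,-0.0522,0.1042],"rot":[0,0,0],"grip":0},
  {"delta_pos":[-0.0095,-0.0669,0.1132],"rot":[0,0,0],"grip":0},
  {"delta_pos":[-0.0118,-0.0827,0.12],"rot":[0,0,0],"grip":0},
  {"delta_pos":[-0.0141,-0.0993,0.1245],"rot":[0,0,0],"grip":0},
  {"delta_pos":[-0.0166,-0.1163,0.1266],"rot":[0,0,0],"grip":0},
  {"delta_pos":[-0.0171,-0.12,0.1266],"rot":[0,0,0],"grip":0},
])

```text
time_s: 36.42
tool_pos: [0.5413, 0.0718, 0.2232]
tool_rot: [-0.05, 0.71, -0.052, -0.7]
contact_force: [-7.1, 13.5, 22.0]
finger_gap: 0.111
```

>>> jog_arm([
  {"delta_pos":[-0.001,-0.006,-0.002],"rot":[0,0,0],"grip":0},
  {"delta_pos":[-0.001,-0.006,-0.002],"rot":[0,0,0],"grip":0},
  {"delta_pos":[-0.001,-0.006,-0.002],"rot":[0,0,0],"grip":0},
  {"delta_pos":[0,0,0],"rot":[0,0,0],"grip":0},
  {"delta_pos":[0,0,0],"rot":[0,0,0],"grip":0.4},
  {"delta_pos":[0,0,0],"rot":[0,0,0],"grip":0.4},
  {"delta_pos":[0,0,0],"rot":[0,0,0],"grip":0.4},
  {"delta_pos":[0,0,0.03],"rot":[0,0,0],"grip":0.4},
  {"delta_pos":[0,0,0.07],"rot":[0,0,0],"grip":0.4},
  {"delta_pos":[0.01,0.03,0.09],"rot":[0,0,0],"grip":0},
  {"delta_pos":[0.01,0.06,0.09],"rot":[0,0,0],"grip":0},
  {"delta_pos":[0.01,0.09,0.09],"rot":[0,0,0],"grip":0},
])

```text
time_s: 37.92
tool_pos: [0.5517, 0.1622, 0.3139]
tool_rot: [-0.05, 0.711, -0.053, -0.7]
contact_force: [1.3, 0.5, 0.7]
finger_gap: -0.004
```

```bash
python3 - <<'E'
from h import *
tool(); s=snap("scene"); t=snap("top"); trayb(t)
yt=pix(win(mask(t,"yellow"),205,165,240,265)); ys=pix(win(mask(s,"yellow"),190,140,255,180))
mid=lambda p: np.array(cv2.minAreaRect(p.astype(np.float32))[0])
print(len(yt),len(ys))
for q,c in((yt,t),(ys,s)): 
    w=onz(c,[mid(q)],.159)[0]; print("handle",w,"mouldX",(w[:2]-mo)@mx)
cv2.imwrite("pics/c8.png",np.hstack([cv2.resize(s["frame"][130:250,120:280],None,fx=2.5,fy=2.5),cv2.resize(t["frame"][150:270,180:340],None,fx=2.5,fy=2.5)]))
E
```

```text
t 37.92 tcp [0.5517 0.1622 0.3139] x [ 0.016 -0.005 -1.   ] y [-0.145 -0.989  0.002] F [1.3 0.5 0.7] gap -0.004 q [ 0.08  0.14  1.59 -0.01  1.39  1.8 ]
tray bar (array([501. , 304.6]), 63.1, 31.6, 74.7, np.float64(37.4), 195) tray XY [-0.0045  0.0515] zstd [0.033 0.042]
tray bar (array([457. , 306.1]), 43.2, 15.9, 74.9, np.float64(37.6), 56) tray XY [-0.0146  0.0087] zstd [0.035 0.041]
154 104
handle [0.53989043 0.07220967 0.159     ] mouldX -0.0431407203606829
handle [0.5396213  0.07707061 0.159     ] mouldX -0.04791511131604348
```

View pics/c8.png

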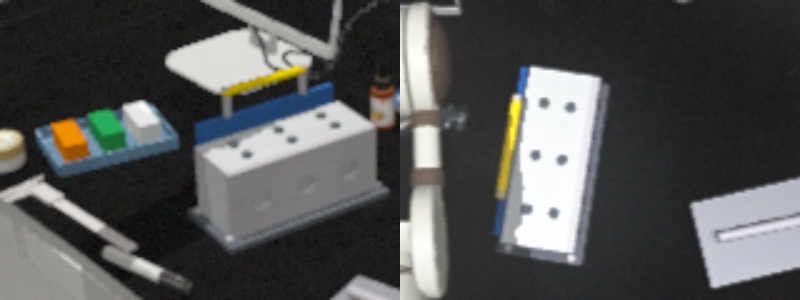

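The front looks shut. I'll press it from outside with closed fingers to be sure.

>>> jog_arm([
  {"delta_pos":[0,0,-0.05],"rot":[0,0,0],"grip":0},
  {"delta_pos":[0,0,-0.099],"rot":[0,0,0],"grip":0},
  {"delta_pos":[-0.005,-0.03,-0.099],"rot":[0,0,0],"grip":0},
  {"delta_pos":[-0.008,-0.055,-0.099],"rot":[0,0,0],"grip":0},
  {"delta_pos":[-0.009,-0.063,-0.099],"rot":[0,0,0],"grip":0},
  {"delta_pos":[-0.01,-0.07,-0.099],"rot":[0,0,0],"grip":0},
  {"delta_pos":[-0.01,-0.07,-0.099],"rot":[0,0,0],"grip":0},
])

```text
time_s: 38.9
tool_pos: [0.5413, 0.0936, 0.2146]
tool_rot: [-0.049, 0.711, -0.051, -0.7]
contact_force: [-0.5, -0.6, 0.5]
finger_gap: 0.0
```

>>> jog_arm([
  {"delta_pos":[0,-0.003,0],"rot":[0,0,0],"grip":0},
  {"delta_pos":[-0.001,-0.006,0],"rot":[0,0,0],"grip":0},
  {"delta_pos":[-0.001,-0.009,0],"rot":[0,0,0],"grip":0},
  {"delta_pos":[-0.002,-0.012,0],"rot":[0,0,0],"grip":0},
  {"delta_pos":[-0.002,-0.012,0],"rot":[0,0,0],"grip":0},
])

```text
time_s: 39.52
tool_pos: [0.5406, 0.0896, 0.215]
tool_rot: [-0.056, 0.712, -0.045, -0.698]
contact_force: [10.3, 33.7, -4.8]
finger_gap: 0.002
```

>>> jog_arm([
  {"delta_pos":[0.002,0.02,0],"rot":[0,0,0],"grip":0},
  {"delta_pos":[0.005,0.04,0.03],"rot":[0,0,0],"grip":0},
  {"delta_pos":[0.005,0.04,0.09],"rot":[0,0,0],"grip":0},
  {"delta_pos":[0.0,0.04,0.13],"rot":[0,0,0],"grip":0},
  {"delta_pos":[-0.05,0.0,0.13],"rot":[0,0,0],"grip":0},
  {"delta_pos":[-0.1,-0.04,0.13],"rot":[0,0,0],"grip":0},
  {"delta_pos":[-0.15,-0.08,0.13],"rot":[0,0,0],"grip":0},
  {"delta_pos":[-0.15,-0.12,0.13],"rot":[0,0,0],"grip":0},
  {"delta_pos":[-0.15,-0.12,0.13],"rot":[0,0,0],"grip":0},
])

```text
time_s: 40.65
tool_pos: [0.3901, -0.0321, 0.3454]
tool_rot: [-0.057, 0.713, -0.046, -0.698]
contact_force: [-0.0, -0.7, -0.3]
finger_gap: 0.001
```

```bash
python3 - <<'E'
from h import *
tool(); s=snap("scene"); t=snap("top","fin"); trayb(t)
yt=pix(win(mask(t,"yellow"),205,165,240,265)); mid=lambda p: np.array(cv2.minAreaRect(p.astype(np.float32))[0])
w=onz(t,[mid(yt)],.159)[0]; print("handle mouldX",(w[:2]-mo)@mx,len(yt))
rt=pix(win(mask(t,"red"),300,205,400,270)); r=rect(onz(t,rt,.034)); print("drift",r)
P=world(t); print("drift top z",np.nanmedian(P[mask(t,'red')&(P[...,2]<.06)&(P[...,1]<-.2)&(P[...,1]>-.42)][:,2]))
for c in((219,143),(249,142)): print(np.round(P[c[1],c[0]],3))
E
```

```text
t 40.65 tcp [ 0.3901 -0.0321  0.3454] x [ 0.023  0.013 -1.   ] y [-0.145 -0.989 -0.016] F [-0.  -0.7 -0.3] gap 0.001 q [-0.41 -0.39  2.02  0.02  1.5   1.31]
tray bar (array([502.4, 309.4]), 72.9, 31.6, 74.9, np.float64(37.7), 246) tray XY [0.0005 0.0516] zstd [0.033 0.042]
tray bar (array([453.1, 321.9]), 71.8, 31.9, 74.3, np.float64(38.0), 251) tray XY [-0.0004  0.0007] zstd [0.034 0.042]
tray bar (array([399.7, 330.6]), 72.6, 32.3, 73.6, np.float64(37.7), 259) tray XY [-0.0061 -0.0531] zstd [0.033 0.042]
handle mouldX -0.04267565554346129 173
drift (array([ 479.1, -339.8]), 66.0, 27.7, -77.1, np.float64(34.0), 188)
drift top z 0.03496479919189743
[0.757 0.095 0.062]
[0.764 0.001 0.054]
```

View pics/fin.png

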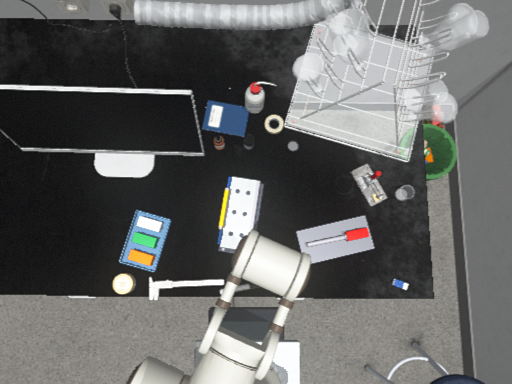

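The last view shows the three bars in the tray at (145,242), the front shut at (223,210) and the drift on the mat at (340,237). The can and bottle haven't moved. Handing in.

```bash
python3 -c "
from rig import manip
print(manip.job_done())"
```

```text
the job is handed in; nothing more can be done
None
```

The job is done and handed in at about 41 s of robot time; no verdict was reported. I pulled the front down by its handle and drove all three bars out from behind with the drift. Then I put the drift back on the mat, laid the bars in the tray and shut the front, pressing it home from outside.

Last checks, all from the camera:
- **Bars:** all three lie flat in the tray, tops about 38 mm high. Their centres are within 6 mm of the tray's centre along x, and at about -53, +1 and +52 mm along y.
- **Front:** the handle is at its shut position (mould x about -43 mm against -44 mm nominal). It stopped firmly when I pressed it with about 35 N. Before that press, the oblique camera had put the handle about 5 mm further out than the top view. I took that as offset in the oblique view and did not measure it again.
- **Drift:** it lies on the mat with its top about 35 mm above the bench. I saw no sign that it was knocked or that the grip slackened.
- **Lens can and bottle:** both read where they were at the start.
- **Contact:** the arm is clear of everything.

One placement was rougher than planned: the orange bar met about 27 N of upward force as it was set down, but it lies flat.

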